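# Tare the weighing dish on the jeweller's balance

### The arm

A 6-joint arm with a two-finger parallel gripper is mounted at the origin on a cart in front of the work surface, level with it; the furniture and walls round the work are solid. World frame = base frame: x ahead of the robot, y to its left, z up, the work surface at z = 0. Lengths are in m, angles in degrees, forces in N, time in s.
With the tool pointing down it reaches from about 0.275 to 0.85 m from the base axis. Payload 19 kg.
Tool frame: the origin (TCP) lies at the very end of the fingers, on their centre line; the grasp point (between the pads) lies 19 mm behind it; z points along the fingers, y is the line along which they close (so a half turn about z gives the same grasp; the last joint's range is limited). The gripper opens to 85 mm and grips with 20 to 120 N. Pads are 22 mm wide; open, the fingers measure 114 mm over their backs; the gripper's body (76 mm by 85 mm) begins 54 mm behind the grasp point. The pads swing forward as they close: fully open they stand 13 mm farther back than shut.
Start: joints at [58.556, 8.623, 82.357, -0, 89.026, -7.678], TCP at [0.232, 0.526, 0.231] pointing down, gripper open.
Joint ranges: [-160.23, 160.23], [-39.13, 120.54], [6.94, 153.29], [-79.49, 259.48], [9.18, 160.14], [-161.06, 161.06]. Speed limits (degrees/s): [108.29, 108.29, 127.2, 172.46, 172.46, 172.46].

### API

Orientations are given as [roll, pitch, yaw] about the fixed x, y, z axes, in that order (R = Rz(yaw) Ry(pitch) Rx(roll)).
In Python, from workcell import * gives the robot as it stands. The module is installed in compiled form; this text tells all that it offers.
- The arm moves only by the shell command python3 -m inch 'ROWS'. ROWS is a JSON object of lists of equal length, an entry for each row: "travel": the shift along the tool's x, y, z scaled (see below), a list of three; "delta_rot": the turn, a rotation vector about the tool's x, y, z scaled (see below), a list of three; "jaw": the opening in per cent of the stroke, from 0 (shut) to 100 (fully open). In form: {"travel": [[tx, ty, tz], ...], "delta_rot": [[rx, ry, rz], ...], "jaw": [jaw, ...]}. A call has 1 to 12 rows; each row is the pose to reach, as a shift and turn from the pose commanded when the call began, along the tool's axes at that moment, turning the shorter way round; what a row does not reach only later rows make up. The controller multiplies each number of a shift by 150 mm and each number of a turn by 2 pi rad. A row lasts 1/10 s, in which the tool goes at most 50 mm and 8.59 degrees, less where a joint would pass 70% of its speed; a pose out of reach is approached as far as the arm can. A call with a number of a shift or a turn outside -1 to 1 is refused whole. A call with a gripper value outside its range is refused whole. The fingers move at their own pace and stop on an object; the grip force is fixed at half the most. Time passes only in rows, so rows that repeat a pose let the fingers close. It gives the time, the measured TCP pose, the force, the opening and the grip force at its end, in the units of the state.
- state(): the state, without advancing time (a new reading comes with each control period).
- snapshot(name): name is "scene" or "side" or "wrist"; returns the picture (384x512x3 uint8, red, green, blue); there is no depth.
- camera_params(name): a dict with "K" (3x3 intrinsics, pixels), "xyz" and "attitude" of the camera in the world. Camera axes: x right, y up, looking along -z (the intrinsics and any distortion apply to the point x, -y, -z); pixel columns grow to the right and rows downward; lengths in m; the calibration is good to about 2 mm. A picture is of the moment at which its call begins: read the wrist's pose just before it. camera_params takes no time and is no camera call; for the wrist camera it gives the pose at the moment of the call.
- finish_job(): hands the job in; it is judged then, once.
Trained networks look in the newest picture that a camera, given by its name, has taken for a name from the list of things; names that differ only in an ending like _2 or _b are one class to them, and where a whole thing is asked for, a point or a joint stands for the part that bears it (a point fixed in the world has none). Each returns a list of dicts, best first, with "confidence" (0 to 1); they miss things now and then, are a little off and sometimes report something else, mostly with a low value. They report only what shows in the picture. A call takes as long as a camera call. They do not tell look-alikes from the thing itself.
- spot_in(camera, thing): "position" ([x, y, z] in m, in the coordinates of the camera as it stood for that picture, good to about 4 mm: the middle of the surface that is visible of it).
- masks_of(camera, thing): "mask" (384x512 bool, what is visible of it).
- tip_of(camera, thing): "position" ([x, y, z] in m, in the coordinates of the camera as it stood for that picture, good to about 4 mm: a listed point, or the origin of a listed thing).
The state is a dict: "t": time; "joints": joint angles; "qd": joint speeds; "tau": joint torques, N m; "position": TCP position; "tcp_rot": TCP orientation; "wrist_force": force on the tool from outside, world axes, zero at the start; "torque": the same for the moment, N m; "gripper_width": opening from 0.0 (shut) to 1.0 (fully open); "grip_force": force on a finger pad.
Only numpy, scipy, OpenCV 4.12 (cv2) and the standard library are available. Lean on these libraries where they do the work, as an engineer would, in place of code of your own. Each camera call takes 0.05 s, during which the arm holds its last target. There are 200 camera calls.

### The job

Tare the empty dish that already stands in the balance: with a fingertip push the sliding roof door of the weighing chamber fully shut against draughts, then reach into the well of the long bar-shaped tare key, press the key down to its stop, hold it for about a second and let it come up. Then push the door fully open to the rear again, ready for stones to be dropped in. Do not press the tare key while the door is open, leave the small round power key alone, and pick nothing up: the dish and the things standing round the balance stay where they are.

Things in the scene. Friction and masses are not known exactly. Their poses are not given: they have to be found in the camera images.
- balance: white and grey balance, 260 x 210 mm (x, y), on its 30 mm grey stone slab (280 x 240), fixed. Origin on the bench under its centre; x points to its rear, y to its left, z up. Front (x -0.128 to -0.052): flat console, top 68 mm above the bench: display in the middle, tare well right (-y), power well left. Then a low clear chamber (x -0.052 to 0.056), a housing to x 0.130. Roof rails 126 mm up
- tare_well (a point): centre of the mouth of the tare well, level with the console top, 68 mm above the bench: rectangular, straight walls, 34 mm along x, 56 mm along y. Axes as the balance. Shut slim fingers fit in when lined up along the well's length, or one finger alone; the chamber's front wall (126 mm above the bench) stands 40 mm behind this point
- tare_key (a point): centre of the top of the tare key, a grey bar 28 x 50 mm (x, y) with two fine dark lines, lying sunk in the tare well: its top is 10 mm below the console top at rest. Axes as the balance
- tare (a joint): travel of the tare key in m: 0 = up, 0.004 = down at its stop. Sprung: 1.5 N to start, about 4 N at the stop; it comes up by itself when released
- power_key (a point): centre of the top of the power key, round, 23 mm across, in a round 28 mm well, 7 mm below the console top, left of the display: not to be pressed
- power (a joint): travel of the power key in m: 0 = up, 0.003 = down
- door_rib (a point): centre of the upright grip rib of the roof door: aluminium, 8 mm thick (x), 72 mm long (y), its top 10 mm above this point; its foot reaches 8 mm to either side in x, foot top 8 mm below this point. The clear pane (top 11 mm below) runs 100 mm to the rear of the rib, 8 mm to the front. Push it from its front or rear side. Axes as the balance; moves with the door
- door (a joint): opening of the roof door in m: 0 = fully shut, 0.075 = fully open to the rear (+x of the balance). Slides with about 1.5 N friction and stays where it is left
- dish_mid (a point): middle (half-way up) of the empty round steel weighing dish, 54 mm across, 17 mm high, about 40 g, loose on the round pan in the chamber: stays there untouched
- stone_box_mid (a point): middle of the small black box with clear lid, 48 x 60 x 20 mm, loose on the bench to the left of the balance: to be left alone
- tweezers_mid (a point): middle of the steel tweezers, 12 x 120 x 9 mm, loose on the bench to the left of the balance, towards the front: to be left alone
- jar_mid (a point): middle of the white jar with beige cap, 40 mm across, 40 mm high, loose on the bench to the left of the balance, towards the rear: to be left alone
There are look-alikes about, which are no part of the job. What is shaped like the part that bears dish_mid but green is not meant.

How it is judged:
By the outcome, as a careful person would: the job done as asked, in the order asked, and still so for the second after the job is handed in, with the robot touching nothing.
It also fails if it takes over 51 s, if anything falls off the work surface, if the arm or the gripper's body presses on something with over 40 N, if the wrist force passes 120 N, or if a joint passes its speed limit or range.

## Working session

There is one attempt and no reset: what is moved stays moved. The work goes in short steps, Python scripts to look and compute and a shell command to move; the robot and the scene stay as the last step left them, time stands still between calls to the robot, and variables do not carry over. Pictures are saved under pics/ and viewed, at most 10 in all, crops included, and the job is handed in when it is done.

```bash
mkdir -p pics; cat > h.py <<'E'
from workcell import *
import numpy as np, cv2
from scipy.spatial.transform import Rotation as R
def cam(n):
    p=camera_params(n); a=p["attitude"]
    return np.array(p["K"]),np.array(p["xyz"]),R.from_euler('xyz',a,degrees=True) if np.size(a)==3 else R.from_matrix(a)
def tw(n,pos):
    K,x,r=cam(n); return x+r.apply(pos)
def px(n,P):
    K,x,r=cam(n); c=r.inv().apply(np.array(P)-x); q=K@[c[0],-c[1],-c[2]]; return q[:2]/q[2]
def save(n,f):
    im=snapshot(n); cv2.imwrite('pics/'+f,im[:,:,::-1]); return im
E
python3 - <<'E'
from h import *
s=state(); print(s["t"],s["position"],s["tcp_rot"],s["gripper_width"])
print(camera_params("scene"))
ims=[]
for n in("scene","side","wrist"):
    im=snapshot(n); ims.append(im)
    for th in("balance","tare_well","tare_key","door_rib","power_key","dish_mid"):
        for d in tip_of(n,th)[:3]:
            print(n,th,round(d["confidence"],2),tw(n,d["position"]).round(3),px(n,tw(n,d["position"])).round())
a=np.hstack(ims[:2]); 
cv2.imwrite('pics/a.png',cv2.resize(a,(800,300),interpolation=cv2.INTER_AREA)[:,:,::-1])
cv2.imwrite('pics/w.png',ims[2][:,:,::-1]);cv2.imwrite('pics/s.png',ims[0][:,:,::-1])
print(state()["t"])
E
```

```text
0.0 [0.23162389 0.52600717 0.2306949 ] [-1.79932215e+02 -9.24434632e-03  1.56232977e+02] 0.9995368737052949
{'K': array([[355.54326072,   0.        , 262.34179879],
       [  0.        , 355.54326072, 189.59897232],
       [  0.        ,   0.        ,   1.        ]]), 'xyz': array([ 0.19958267, -0.51154004,  0.71304064]), 'attitude': array([ 47.11511889,  -0.29185498, -31.2007748 ])}
scene balance 0.73 [ 0.572 -0.042  0.002] [290. 235.]
scene tare_well 0.57 [ 0.493 -0.12   0.06 ] [282. 255.]
scene tare_key 0.49 [ 0.492 -0.117  0.062] [281. 254.]
scene door_rib 0.56 [ 0.561 -0.047  0.128] [291. 203.]
scene power_key 0.4 [0.468 0.008 0.063] [245. 222.]
scene dish_mid 0.76 [ 0.574 -0.051  0.074] [295. 218.]
scene dish_mid 0.68 [ 0.485 -0.289  0.003] [323. 331.]
side balance 0.64 [ 0.571 -0.043 -0.001] [230. 217.]
side tare_well 0.73 [ 0.493 -0.119  0.064] [260. 185.]
side tare_key 0.4 [ 0.493 -0.123  0.06 ] [260. 186.]
side door_rib 0.71 [ 0.561 -0.048  0.13 ] [235. 169.]
side door_rib 0.44 [0.614 0.148 0.019] [205. 246.]
1.05
```

View pics/s.png

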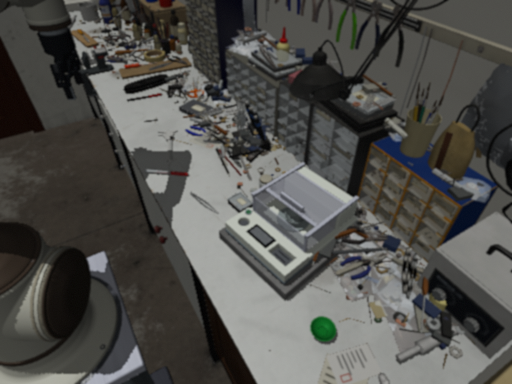

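View pics/a.png

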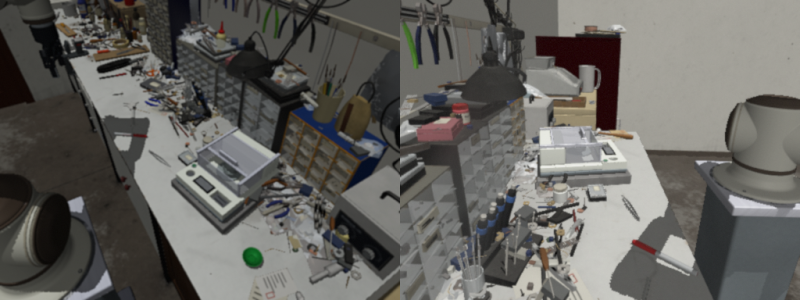

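The scene picture shows the balance at about (290,235) with its tare key at (281,254), power key at (245,222) and rib at (291,203). The green bowl at (323,331) is the look-alike; the steel dish at (295,218) is in the chamber. I'll move the wrist over the balance and look closer.

```bash
python3 -m inch '{"travel":[[-1,-0.8,-0.4],[-1,-0.8,-0.4],[-1,-0.8,-0.4],[-1,-0.8,-0.4],[-1,-0.8,-0.4],[-1,-0.8,-0.4]],"delta_rot":[[0,0,-0.097],[0,0,-0.097],[0,0,-0.097],[0,0,-0.097],[0,0,-0.097],[0,0,-0.097]],"jaw":[0,0,0,0,0,0]}'
```

```text
t: 1.65
position: [0.3219, 0.3542, 0.2926]
tcp_rot: [180.0, 0.1, -168.9]
wrist_force: [0.5, 1.0, -0.7]
gripper_width: 0.004
grip_force: 0.0
```

```bash
for i in 1; do :; done
python3 -m inch '{"travel":[[-0.25,-1,0],[-0.25,-1,0],[-0.25,-1,0],[-0.25,-1,0]],"delta_rot":[[0,0,0],[0,0,0],[0,0,0],[0,0,0]],"jaw":[0,0,0,0]}' | head -2
python3 -m inch '{"travel":[[-0.25,-1,0],[-0.25,-1,0],[-0.25,-1,0],[-0.25,-1,0]],"delta_rot":[[0,0,0],[0,0,0],[0,0,0],[0,0,0]],"jaw":[0,0,0,0]}' | head -2
python3 -m inch '{"travel":[[-0.1,-0.8,0],[-0.1,-0.8,0],[-0.1,-0.8,0],[-0.1,-0.8,0],[-0.1,-0.8,0]],"delta_rot":[[0,0,0],[0,0,0],[0,0,0],[0,0,0],[0,0,0]],"jaw":[0,0,0,0,0]}' | head -3
python3 - <<'E'
from h import *
im=save("wrist","w1.png")
for n in("wrist","scene","side"):
    if n!="wrist": snapshot(n)
    for th in("balance","tare_well","tare_key","door_rib","power_key","dish_mid"):
        for d in tip_of(n,th)[:2]:
            w=tw(n,d["position"]); print(n,th,round(d["confidence"],2),w.round(4),px(n,w).round())
print(state()["t"],camera_params("wrist"))
E
```

```text
t: 2.05
position: [0.388, 0.2126, 0.291]
t: 2.45
position: [0.4538, 0.0728, 0.2906]
t: 2.95
position: [0.4903, -0.038, 0.2909]
tcp_rot: [180.0, -0.0, -168.9]
wrist balance 0.77 [ 0.5689 -0.0451 -0.0018] [240. 200.]
wrist tare_well 0.86 [ 0.4886 -0.1174  0.0666] [194. 151.]
wrist tare_well 0.71 [ 0.5641 -0.0492  0.133 ] [232. 234.]
wrist tare_key 0.6 [0.472  0.0137 0.0626] [294. 157.]
wrist tare_key 0.55 [ 0.4879 -0.1186  0.0585] [195. 149.]
wrist door_rib 0.6 [ 0.563  -0.0464  0.134 ] [234. 234.]
wrist power_key 0.52 [0.4714 0.0119 0.0626] [293. 157.]
wrist power_key 0.26 [ 0.4913 -0.1214  0.0525] [194. 151.]
wrist dish_mid 0.89 [ 0.4843 -0.286   0.005 ] [ 91. 120.]
wrist dish_mid 0.83 [ 0.5776 -0.0522  0.081 ] [231. 225.]
scene balance 0.56 [ 0.5738 -0.045   0.0028] [291. 235.]
scene tare_well 0.75 [ 0.4933 -0.1184  0.0711] [282. 251.]
scene tare_well 0.58 [0.4644 0.0081 0.0593] [244. 223.]
scene tare_key 0.46 [ 0.4916 -0.1206  0.0591] [282. 256.]
scene door_rib 0.92 [ 0.563  -0.0477  0.1272] [291. 203.]
scene power_key 0.54 [0.4642 0.0059 0.0591] [244. 224.]
scene dish_mid 0.85 [ 0.4827 -0.2856  0.0049] [321. 330.]
scene dish_mid 0.45 [ 0.5719 -0.054   0.072 ] [294. 219.]
side balance 0.59 [ 0.5694 -0.0425 -0.0022] [231. 218.]
side tare_well 0.66 [ 0.4953 -0.1214  0.0628] [260. 185.]
side tare_key 0.61 [ 0.4991 -0.1194  0.0571] [258. 187.]
side door_rib 0.86 [ 0.56   -0.0437  0.1293] [235. 170.]
4.0 {'K': array([[278.69824594,   0.        , 253.59326191],
       [  0.        , 278.69824594, 191.44458036],
       [  0.        ,   0.        ,   1.        ]]), 'xyz': array([ 0.41485509, -0.05346984,  0.43346412]), 'attitude': array([-1.74745907e+01,  2.06512517e-02,  1.01112264e+02])}
```

View pics/w1.png

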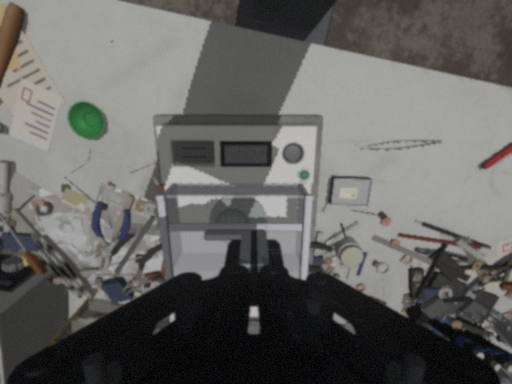

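```bash
python3 - <<'E'
from h import *
im=cv2.imread('pics/w1.png')[105:275,145:330]
cv2.imwrite('pics/c1.png',cv2.resize(im,(650,597),interpolation=cv2.INTER_CUBIC))
E
```

```text
(no output)
```

View pics/c1.png

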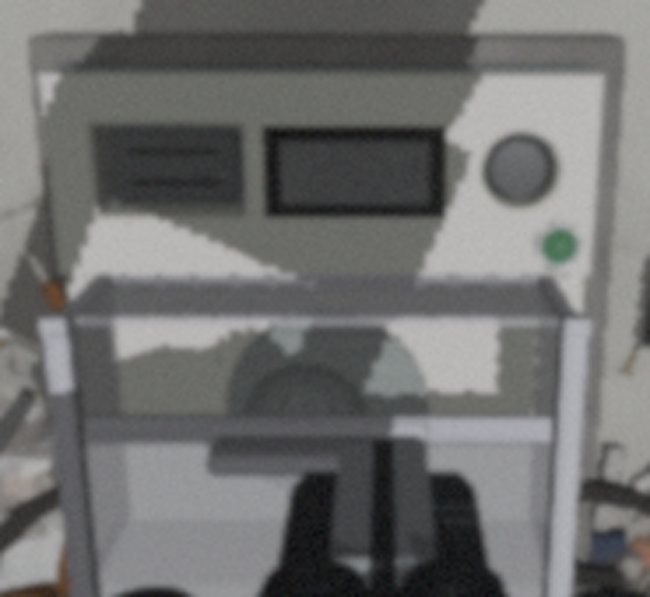

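The crop shows the tare well (bar key, two dark lines) at wrist pixel (193,153), the round power key at (293,153), and the rib at about (234,235). The door is half open. I'll shut it from the rear side of the rib.

```bash
python3 -m inch '{"travel":[[-0.66,-0.14,0],[-0.66,-0.14,0],[-0.66,-0.14,0.6],[-0.66,-0.14,0.6],[-0.66,-0.14,0.6],[-0.66,-0.14,0.6]],"delta_rot":[[0,0,0],[0,0,0],[0,0,0],[0,0,0],[0,0,0],[0,0,0]],"jaw":[0,0,0,0,0,0]}'
python3 - <<'E'
from h import *
for p in((193,152.8),(293.1,153.4)):
    pass
snapshot("scene");snapshot("side")
for n in("scene","side"):
    for d in tip_of(n,"door_rib")[:1]: print(n,tw(n,d["position"]).round(4))
K,x,r=np.array([[278.698,0,253.593],[0,278.698,191.445],[0,0,1]]),np.array([.414855,-.05347,.433464]),R.from_euler('xyz',[-17.4746,.02065,101.1123],degrees=True)
for nm,u,v,z in(("well",193,152.8,.068),("power",293.1,153.4,.062),("rib",234,235,.138)):
    d=r.apply([(u-K[0,2])/K[0,0],-(v-K[1,2])/K[1,1],-1]); print(nm,(x+d*(z-x[2])/d[2]).round(4))
E
```

```text
t: 4.6
position: [0.5914, -0.0402, 0.2024]
tcp_rot: [-180.0, -0.0, -168.8]
wrist_force: [0.4, 0.1, 1.5]
gripper_width: -0.005
grip_force: 0.0
scene [ 0.5607 -0.0463  0.1265]
side [ 0.5626 -0.0453  0.1277]
well [ 0.4908 -0.12    0.068 ]
power [0.467  0.0106 0.062 ]
rib [ 0.5629 -0.0478  0.138 ]
```

```bash
python3 -m inch '{"travel":[[0,0,0.25],[0,0,0.4],[0,0,0.49],[0,0,0.49],[0,0,0.49]],"delta_rot":[[0,0,0],[0,0,0],[0,0,0],[0,0,0],[0,0,0]],"jaw":[0,0,0,0,0]}'
python3 - <<'E'
from h import *
im=snapshot("side"); a=cv2.resize(im[130:210,180:290],(400,291),interpolation=cv2.INTER_CUBIC)
im=snapshot("wrist"); b=cv2.resize(im[150:290,140:332],(400,291),interpolation=cv2.INTER_CUBIC)
cv2.imwrite('pics/d.png',np.hstack([a,b])[:,:,::-1])
E
```

```text
t: 5.3
position: [0.592, -0.0403, 0.1293]
tcp_rot: [-180.0, 0.1, -168.8]
wrist_force: [1.4, -0.4, 0.4]
gripper_width: 0.0
grip_force: 0.0
```

View pics/d.png

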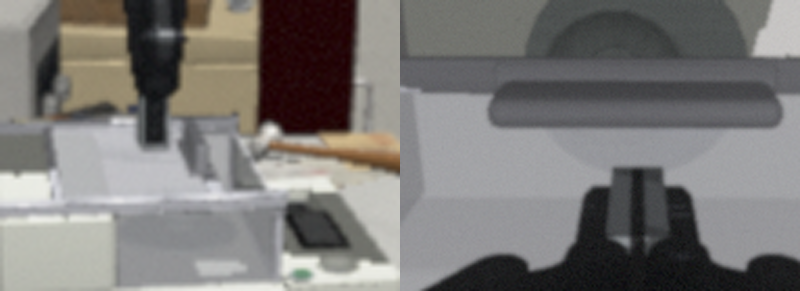

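The fingertip stands just above the pane behind the rib (right half: finger (637,170), rib (637,105)), centred on it and touching nothing. Now pushing the door to the front.

```bash
python3 -m inch '{"travel":[[0.05,0,0],[0.1,0,0],[0.15,0,0],[0.2,0,0],[0.25,0,0],[0.3,0,0],[0.3,0,0]],"delta_rot":[[0,0,0],[0,0,0],[0,0,0],[0,0,0],[0,0,0],[0,0,0],[0,0,0]],"jaw":[0,0,0,0,0,0,0]}'
python3 -m inch '{"travel":[[0.02,0,0],[0.04,0,0],[0.04,0,0]],"delta_rot":[[0,0,0],[0,0,0],[0,0,0]],"jaw":[0,0,0]}'
```

```text
t: 6.1
position: [0.5463, -0.0491, 0.1279]
tcp_rot: [-180.0, -0.0, -168.9]
wrist_force: [0.4, 0.2, -0.8]
gripper_width: 0.001
grip_force: 0.0
t: 6.4
position: [0.544, -0.0496, 0.1281]
tcp_rot: [-180.0, 0.4, -168.8]
wrist_force: [27.2, 5.5, -11.7]
gripper_width: -0.001
grip_force: 14.2
```

```bash
python3 -m inch '{"travel":[[-0.1,0,0],[-0.1,0,-0.15],[-0.1,0,-0.5],[-0.1,0,-0.5],[-0.1,0,-0.5]],"delta_rot":[[0,0,0],[0,0,0],[0,0,0],[0,0,0],[0,0,0]],"jaw":[0,0,0,0,0]}'
python3 - <<'E'
from h import *
im=snapshot("side"); a=cv2.resize(im[130:210,180:290],(400,291),interpolation=cv2.INTER_CUBIC)
for d in tip_of("side","door_rib")[:1]: print(tw("side",d["position"]).round(4))
im=snapshot("scene")
for d in tip_of("scene","door_rib")[:1]: print(tw("scene",d["position"]).round(4))
im=snapshot("wrist"); b=cv2.resize(im[100:290,100:361],(400,291),interpolation=cv2.INTER_CUBIC)
for d in tip_of("wrist","door_rib")[:1]: print(tw("wrist",d["position"]).round(4))
for d in tip_of("wrist","tare_key")[:2]: print(tw("wrist",d["position"]).round(4),px("wrist",tw("wrist",d["position"])))
for d in tip_of("wrist","tare_well")[:2]: print(tw("wrist",d["position"]).round(4))
cv2.imwrite('pics/e.png',np.hstack([a,b])[:,:,::-1])
print(camera_params("wrist"))
E
```

```text
t: 6.9
position: [0.5565, -0.0472, 0.2038]
tcp_rot: [-179.9, 0.1, -168.8]
wrist_force: [-0.8, 0.3, -0.4]
gripper_width: 0.001
grip_force: 0.0
[ 0.5255 -0.051   0.1309]
[ 0.531  -0.0502  0.1293]
[ 0.5312 -0.0535  0.1347]
[ 0.4897 -0.1231  0.0596] [189.88786522 100.87794209]
[ 0.5667 -0.0448 -0.0019] [253.67141622 175.89187398]
[ 0.4949 -0.1222  0.0688]
{'K': array([[278.69824594,   0.        , 253.59326191],
       [  0.        , 278.69824594, 191.44458036],
       [  0.        ,   0.        ,   1.        ]]), 'xyz': array([ 0.48068161, -0.0618778 ,  0.34446214]), 'attitude': array([-1.74272780e+01,  2.16506080e-04,  1.01114416e+02])}
```

View pics/e.png

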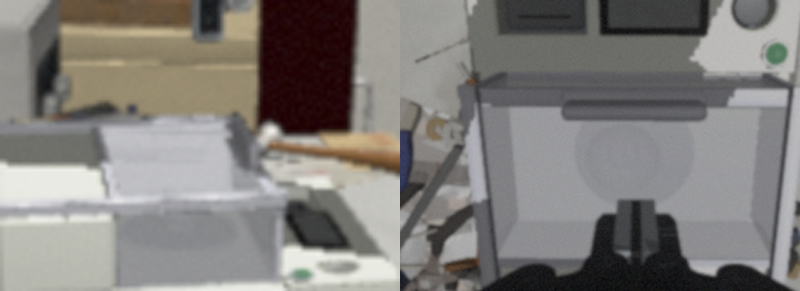

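The door is shut: the rib lies at the chamber front (right half, (635,110)) and the pane covers the opening. Next I'll go above the tare well, leaning the gripper body 10° to the front so it stays clear of the chamber wall.

```bash
python3 -m inch '{"travel":[[0.51,-0.39,0],[0.51,-0.39,0],[0.51,-0.39,0.3],[0.51,-0.39,0.7],[0.51,-0.39,0.7],[0.51,-0.39,0.7],[0.51,-0.39,0.7]],"delta_rot":[[0,-0.028,0],[0,-0.028,0],[0,-0.028,0],[0,-0.028,0],[0,-0.028,0],[0,-0.028,0],[0,-0.028,0]],"jaw":[0,0,0,0,0,0,0]}'
python3 - <<'E'
from h import *
im=snapshot("wrist"); a=cv2.resize(im[90:290,120:394],(400,291),interpolation=cv2.INTER_CUBIC)
for th in("tare_key","tare_well","power_key"):
    for d in tip_of("wrist",th)[:2]: print(th,tw("wrist",d["position"]).round(4),round(d["confidence"],2))
im=snapshot("scene"); b=cv2.resize(im[190:290,215:352],(400,291),interpolation=cv2.INTER_CUBIC)
cv2.imwrite('pics/f.png',np.hstack([a,b])[:,:,::-1])
print(px("wrist",[.493,-.12,.058]),px("wrist",state()["position"]),camera_params("wrist")["xyz"],camera_params("wrist")["attitude"])
E
```

```text
t: 8.0
position: [0.4935, -0.1195, 0.0998]
tcp_rot: [-179.9, 10.2, -168.8]
wrist_force: [0.6, 0.2, 0.8]
gripper_width: 0.001
grip_force: 0.0
tare_key [ 0.4912 -0.1196  0.0573] 0.93
tare_well [ 0.4886 -0.1151  0.0659] 0.96
power_key [0.4712 0.0108 0.0606] 0.81
[252.80375105 207.90431145] [253.57332478 245.17078163] [ 0.39408825 -0.13867485  0.22541928] [-2.76351391e+01  8.16117058e-02  1.01141959e+02]
```

View pics/f.png

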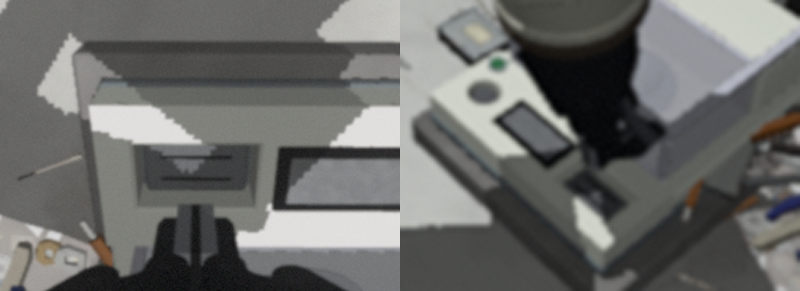

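```bash
python3 - <<'E'
from h import *
K,x,r=cam("wrist")
for u,v in((254.6,189.3),(254.6,231),(212.5,231),(296.7,231)):
    d=r.apply([(u-K[0,2])/K[0,0],-(v-K[1,2])/K[1,1],-1]); print((x+d*(.068-x[2])/d[2]).round(4))
E
```

```text
[ 0.4734 -0.1226  0.068 ]
[ 0.505  -0.1163  0.068 ]
[ 0.5107 -0.1448  0.068 ]
[ 0.4994 -0.0879  0.068 ]
```

The wrist view shows the fingers lined up with the well (mouth about (214–297, 189–231)), whose centre comes out at about (0.490,-0.1195). I'll descend into the well to just above the key.

```bash
python3 -m inch '{"travel":[[0.015,0,0],[0.03,0,0.12],[0.045,0,0.18],[0.06,0,0.247],[0.06,0,0.247]],"delta_rot":[[0,0,0],[0,0,0],[0,0,0],[0,0,0],[0,0,0]],"jaw":[0,0,0,0,0]}'
```

```text
t: 8.75
position: [0.4895, -0.1197, 0.0587]
tcp_rot: [180.0, 10.0, -168.9]
wrist_force: [-1.6, -0.2, 1.9]
gripper_width: 0.003
grip_force: 0.8
```

```bash
python3 -m inch '{"travel":[[0.003,0,0.013],[0.005,0,0.026],[0.005,0,0.026]],"delta_rot":[[0,0,0],[0,0,0],[0,0,0]],"jaw":[0,0,0]}'
```

```text
t: 9.05
position: [0.49, -0.1199, 0.056]
tcp_rot: [-180.0, 10.1, -168.8]
wrist_force: [-1.6, 0.1, 3.5]
gripper_width: -0.006
grip_force: 1.6
```

```bash
python3 -m inch '{"travel":[[0.003,0,0.014],[0.003,0,0.014],[0.003,0,0.014]],"delta_rot":[[0,0,0],[0,0,0],[0,0,0]],"jaw":[0,0,0]}'
```

```text
t: 9.35
position: [0.4902, -0.1199, 0.0547]
tcp_rot: [-180.0, 10.1, -168.8]
wrist_force: [-8.3, 2.8, 17.6]
gripper_width: -0.001
grip_force: 9.1
```

Firmly at the stop (17 N). I'll hold it about a second, then lift out.

```bash
python3 -m inch '{"travel":[[0,0,0],[0,0,0],[0,0,0],[0,0,0],[0,0,0],[0,0,0],[0,0,0],[0,0,0]],"delta_rot":[[0,0,0],[0,0,0],[0,0,0],[0,0,0],[0,0,0],[0,0,0],[0,0,0],[0,0,0]],"jaw":[0,0,0,0,0,0,0,0]}'
python3 -m inch '{"travel":[[-0.012,0,-0.065],[-0.036,0,-0.2],[-0.07,0,-0.4],[-0.11,0,-0.6],[-0.11,0,-0.6],[-0.11,0,-0.6]],"delta_rot":[[0,0,0],[0,0,0],[0,0,0],[0,0,0],[0,0,0],[0,0,0]],"jaw":[0,0,0,0,0,0]}'
```

```text
t: 10.15
position: [0.4902, -0.12, 0.0547]
tcp_rot: [-180.0, 10.1, -168.8]
wrist_force: [-8.2, 2.5, 17.9]
gripper_width: -0.003
grip_force: 9.1
t: 10.75
position: [0.4906, -0.1198, 0.1456]
tcp_rot: [-179.9, 10.1, -168.8]
wrist_force: [-0.4, 0.6, -0.9]
gripper_width: -0.002
grip_force: 0.0
```

```bash
python3 -m inch '{"travel":[[-0.07,0.2,0],[-0.07,0.39,0.06],[-0.07,0.39,0.125],[-0.07,0.39,0.125],[-0.07,0.39,0.125]],"delta_rot":[[0,0.028,0],[0,0.028,0],[0,0.028,0],[0,0.028,0],[0,0.028,0]],"jaw":[0,0,0,0,0]}'
python3 - <<'E'
from h import *
im=snapshot("wrist"); a=cv2.resize(im[90:290,120:394],(400,291),interpolation=cv2.INTER_CUBIC)
im=snapshot("side"); b=cv2.resize(im[130:210,180:290],(400,291),interpolation=cv2.INTER_CUBIC)
cv2.imwrite('pics/g.png',np.hstack([a,b])[:,:,::-1])
E
```

```text
t: 11.25
position: [0.492, -0.0601, 0.1279]
tcp_rot: [180.0, -0.0, -168.9]
wrist_force: [-0.1, 0.2, -0.3]
gripper_width: -0.001
grip_force: 0.0
```

View pics/g.png

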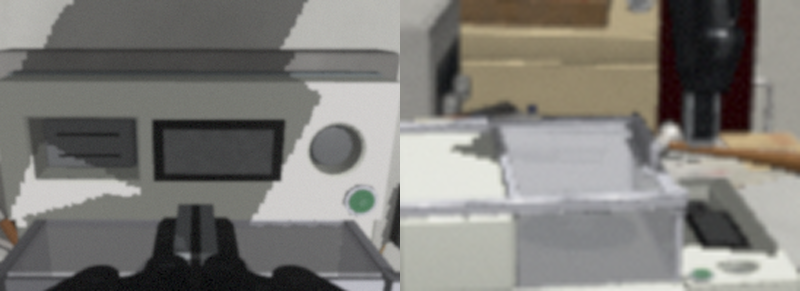

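The picture shows the fingers in front of the rib, clear of it and centred ((195,210) left half). I'll raise the tip 4 mm over the front wall and push the door to the rear.

```bash
python3 -m inch '{"travel":[[-0.03,0,-0.027],[-0.1,0,-0.027],[-0.17,0,-0.027],[-0.24,0,-0.027],[-0.31,0,-0.027],[-0.38,0,-0.027],[-0.45,0,-0.027],[-0.51,0,-0.027],[-0.57,0,-0.027],[-0.61,0,-0.027],[-0.61,0,-0.027]],"delta_rot":[[0,0,0],[0,0,0],[0,0,0],[0,0,0],[0,0,0],[0,0,0],[0,0,0],[0,0,0],[0,0,0],[0,0,0],[0,0,0]],"jaw":[0,0,0,0,0,0,0,0,0,0,0]}'
python3 -m inch '{"travel":[[-0.02,0,0],[-0.035,0,0],[-0.035,0,0]],"delta_rot":[[0,0,0],[0,0,0],[0,0,0]],"jaw":[0,0,0]}'
```

```text
t: 12.45
position: [0.5828, -0.0417, 0.1324]
tcp_rot: [180.0, 0.0, -168.8]
wrist_force: [-0.7, -0.5, -0.4]
gripper_width: -0.003
grip_force: 0.0
t: 12.75
position: [0.5874, -0.0409, 0.1326]
tcp_rot: [-180.0, 0.0, -168.8]
wrist_force: [-0.1, 1.0, 0.1]
gripper_width: 0.0
grip_force: 0.0
```

```bash
python3 -m inch '{"travel":[[-0.02,0,0],[-0.02,0,0]],"delta_rot":[[0,0,0],[0,0,0]],"jaw":[0,0]}'
```

```text
t: 12.95
position: [0.5887, -0.0407, 0.1325]
tcp_rot: [180.0, -0.2, -168.9]
wrist_force: [-17.7, -3.6, 8.0]
gripper_width: -0.001
grip_force: 9.2
```

At the rear stop: the rib has travelled about 75 mm, as it should. Back off, lift away and check.

```bash
python3 -m inch '{"travel":[[0.1,0,0],[0.1,0,-0.1],[0.1,0,-0.5],[0.1,0,-0.9],[0.1,0,-0.9],[0.1,0,-0.9]],"delta_rot":[[0,0,0],[0,0,0],[0,0,0],[0,0,0],[0,0,0],[0,0,0]],"jaw":[0,0,0,0,0,0]}'
python3 -m inch '{"travel":[[0.9,0,0],[0.9,0,0],[0.9,0,0],[0.9,0,0],[0.9,0,0]],"delta_rot":[[0,0,0],[0,0,0],[0,0,0],[0,0,0],[0,0,0]],"jaw":[0,0,0,0,0]}'
python3 - <<'E'
from h import *
im=snapshot("wrist"); a=cv2.resize(im[90:290,120:394],(400,291),interpolation=cv2.INTER_CUBIC)
for th in("door_rib","dish_mid","tare_key"):
    for d in tip_of("wrist",th)[:1]: print(th,tw("wrist",d["position"]).round(4))
im=snapshot("scene"); b=cv2.resize(im[160:300,205:397],(400,291),interpolation=cv2.INTER_CUBIC)
for th in("door_rib","dish_mid"):
    for d in tip_of("scene",th)[:2]: print(th,tw("scene",d["position"]).round(4))
cv2.imwrite('pics/i.png',np.hstack([a,b])[:,:,::-1])
E
```

```text
t: 13.55
position: [0.5769, -0.0434, 0.2724]
tcp_rot: [-179.8, 0.4, -168.8]
wrist_force: [-0.3, -0.2, -0.9]
gripper_width: 0.001
grip_force: 0.0
t: 14.05
position: [0.4431, -0.0695, 0.268]
tcp_rot: [-180.0, 0.1, -168.9]
wrist_force: [-0.5, 0.1, 0.0]
gripper_width: -0.001
grip_force: 0.0
door_rib [ 0.6021 -0.037   0.135 ]
dish_mid [ 0.4823 -0.2884  0.0043]
tare_key [ 0.4928 -0.122   0.0567]
door_rib [ 0.6021 -0.0389  0.1276]
door_rib [0.4281 0.1807 0.0013]
dish_mid [ 0.4797 -0.2861  0.0062]
dish_mid [ 0.5725 -0.0523  0.0742]
```

View pics/i.png

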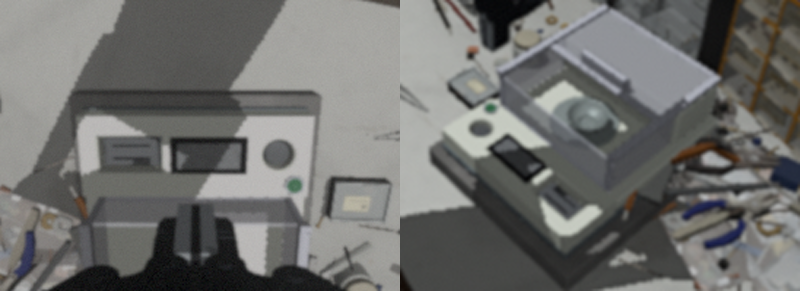

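The scene crop shows the door open to the rear (rib at (605,70)), the dish untouched in the chamber at (590,115), and the keys up. The rib moved 73 mm by the networks and 75 mm by contact.

```bash
python3 -c "
from workcell import *
print(finish_job())"
```

```text
the job is handed in; nothing more can be done
None
```

The job is handed in at about 14 s: I shut the roof door, pressed the tare key to its stop for about a second and let it come up, then pushed the door fully open again. I did not touch the power key, the dish or the things around the balance.

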